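Dock the cable test module and start the test by its keys

ROBOT

A 6-joint arm with a two-finger parallel gripper is mounted at the origin on the work surface. World frame = base frame: x ahead of the robot, y to its left, z up, the work surface at z = 0. Lengths are in mm, angles in degrees, forces in N, time in s.
With the tool pointing down it reaches from about 300 to 850 mm from the base axis. Payload 4.2 kg.
Tool frame: the origin (TCP) lies midway between the tips of the shut fingers; the grasp point (between the pads) lies 19 mm behind it; z points along the fingers, y is the direction in which the jaws open and shut (so a half turn about z gives the same grasp; the last joint's range is limited). The gripper opens to 91 mm and grips with 3 to 60 N. Pads are 32 mm wide; open, the fingers measure 118 mm over their backs; the gripper's body (76 mm by 178 mm) begins 60 mm behind the grasp point.
Start: joints at [67.781, 18.312, 89.639, -0, 72.044, -1.146], TCP at [206.752, 536.56, 213.976] pointing down, gripper open.
Joint ranges: [-177.97, 177.97], [-48.28, 115.42], [12.27, 149.76], [-77.06, 257.06], [2.81, 150.46], [-146.56, 146.56]. Speed limits (degrees/s): [147.25, 147.25, 180, 180, 180, 180].

INTERFACE

Orientations are given as [roll, pitch, yaw] about the fixed x, y, z axes, in that order (R = Rz(yaw) Ry(pitch) Rx(roll)).
In Python, from workcell import env gives the robot as it stands.
- The arm moves only by the shell command python3 -m jog 'ROWS' [FORCE]. ROWS is JSON, a list of rows, each an object of numbers: "dx", "dy", "dz": the shift along the world's x, y, z in m; "wx", "wy", "wz": the turn, a rotation vector about the world's x, y, z in rad; "grip": the gripper's target within -1 to 1 (shut at 1, half-way at 0, fully open at -1). In form: [{"dx": .., "dy": .., "dz": .., "wx": .., "wy": .., "wz": .., "grip": ..}, ...]. A call has 1 to 10 rows; each row shifts and turns the commanded pose from where the row before left it; what a row does not reach is not made up. A row lasts 1/10 s, in which the tool goes at most 50 mm and 8.59 degrees, less where a joint would pass 70% of its speed; a pose out of reach is approached as far as the arm can. A call with a gripper value outside its range is refused whole. The fingers move at their own pace and stop on an object; FORCE is the grip in N (left out, the last holds). Time passes only in rows, so rows that do not move let the fingers close. It gives the time, the measured TCP pose, the force and the opening at its end, in the units of the state.
- env.state(): the state, without advancing time (a new reading comes with each control period).
- env.grab_frame(name): name is "scene" or "side" or "wrist"; returns the picture (420x560x3 uint8, red, green, blue); there is no depth.
- env.get_calibration(name): a dict with "fx", "fy", "cx", "cy" (pixels), "R" (3x3) and "t" (3): a world point X has camera coordinates R X + t. Camera axes: x right, y down, z forward; pixel columns grow to the right and rows downward; lengths in mm; the calibration is good to about 2 mm. A picture is of the moment at which its call begins: read the wrist's pose just before it. get_calibration takes no time and is no camera call; for the wrist camera it gives the pose at the moment of the call.
- env.job_done(): hands the job in, once; it reports no verdict.
The state is a dict: "time_s": time; "qpos": joint angles; "qvel": joint speeds; "effort": joint torques, N m; "ee_pos": TCP position; "ee_rot": TCP orientation; "force": force on the tool from outside, world axes, zero at the start; "torque": the same for the moment, N m; "gripper_width": finger opening in mm.
Only numpy, scipy, OpenCV 4.12 (cv2) and the standard library are available. Lean on these libraries where they do the work, as an engineer would, in place of code of your own. Each camera call takes 0.05 s, during which the arm holds its last target. There are 200 camera calls.

TASK

Lift the yellow test module by its ridge and lower it, without dropping it, fully onto the pegs of the grey dock. Then, one at a time, press the blue key, then the yellow, then the green all the way down, letting each spring back up before the next. Never press the red key, press nothing before the module is fully home, and leave the other things on the table where they lie.

Things in the scene. Friction and masses are not known exactly. Their poses are not given: they have to be found in the camera images.
- module: Test module, 0.3 to 0.65 kg: slab 130 (x) x 80 (y) x 34 mm, lower half black, upper half yellow, blue display strip at the -x end, black socket mouths in the +x end face; a carrying ridge on top. Origin: centre of its underside, z up. Three holes in the underside, 14 mm wide, 16 mm deep, at (x, y) = (-40, 0), (40, -22), (40, 22) mm: it fits only one way round.
- module_grip (a point): Point inside the module's black carrying ridge (80 mm long in x, 24 mm wide in y, from 34 to 64 mm above the underside): 54 mm above the underside, 10 mm below the ridge's top, 5 mm to +x of the module's centre. Axes as the module's. Grip the ridge here across y.
- dock: Dock, fixed, on the left or the right: grey base plate 20 mm thick, 210 x 110 mm (x from -90 to 120 mm), with a black connector block on its +x end (x from 84 to 120 mm, top 50 mm above the table, green window on top). Origin: on the table below the seat's centre; x points to the black block.
- dock_seat (a point): Seat centre on the dock plate's top, 20 mm above the table, axes as the dock's. Three steel pegs, 10 mm thick, tapered, stand 12 mm above the plate at (x, y) = (-40, 0), (40, -22), (40, 22) mm. A fully seated module has its origin here and its axes along these: socket end towards the black block, blue display end away from it.
- console: The key console, fixed: grey plate 156 x 156 x 12 mm carrying four black key blocks (64 x 64 x 30 mm) in a 2 x 2 square, 72 mm apart. Origin: centre of its underside on the table. Which colour stands where changes each time; it can stand on the left or the right.
- key_blue_top (a point): Centre of the blue round key's top face: 32 mm across, 56 mm above the table when up, 14 mm above its black block; it moves down with the key. Axes as the console's.
- key_yellow_top (a point): Centre of the yellow round key's top face: 32 mm across, 56 mm above the table when up, 14 mm above its black block; it moves down with the key. Axes as the console's.
- key_green_top (a point): Centre of the green round key's top face: 32 mm across, 56 mm above the table when up, 14 mm above its black block; it moves down with the key. Axes as the console's.
- key_red_top (a point): Centre of the red round key's top face: 32 mm across, 56 mm above the table when up, 14 mm above its black block; it moves down with the key. Axes as the console's.
- key_blue (a joint): Travel of the blue spring key: 0 up, 0.008 fully down; reaching the bottom takes about 5 N, and it springs back.
- key_yellow (a joint): Travel of the yellow spring key: 0 up, 0.008 fully down; reaching the bottom takes about 5 N, and it springs back.
- key_green (a joint): Travel of the green spring key: 0 up, 0.008 fully down; reaching the bottom takes about 5 N, and it springs back.
- key_red (a joint): Travel of the red spring key: 0 up, 0.008 fully down; reaching the bottom takes about 5 N, and it springs back.
- flag_blue (a joint): Indicator pin of the blue key: 7 mm white pin on the same block, 24 mm to +x and +y of the key's centre, standing 7 mm above the block at 0. A full press of the key pulls it down to about 0.007, nearly flush, where it stays as a record that this key has been pressed.
- flag_yellow (a joint): Indicator pin of the yellow key: 7 mm white pin on the same block, 24 mm to +x and +y of the key's centre, standing 7 mm above the block at 0. A full press of the key pulls it down to about 0.007, nearly flush, where it stays as a record that this key has been pressed.
- flag_green (a joint): Indicator pin of the green key: 7 mm white pin on the same block, 24 mm to +x and +y of the key's centre, standing 7 mm above the block at 0. A full press of the key pulls it down to about 0.007, nearly flush, where it stays as a record that this key has been pressed.
- flag_red (a joint): Indicator pin of the red key: 7 mm white pin on the same block, 24 mm to +x and +y of the key's centre, standing 7 mm above the block at 0. A full press of the key pulls it down to about 0.007, nearly flush, where it stays as a record that this key has been pressed.
- pliers: Bystander: crimping pliers with yellow handles, 190 mm long, 18 mm high, lying on the table. Origin below its middle.
- screwdriver: Bystander: red-handled screwdriver, 190 mm long, lying on the table. Origin near its middle.
- tape_roll: Bystander: blue tape roll, 90 mm across, 22 mm high, flat on the table. Origin: centre of underside.
- jar: Bystander: translucent whitish jar with a white lid, 70 mm across, 85 mm high. Origin: centre of underside.
- wall_plate: Bystander: white wall outlet plate, 86 x 86 mm, 14 mm high, flat on the table. Origin: centre of underside.
Things that resemble listed ones, but are neither listed nor needed, are in the scene too. There is more than one size of the dock; the one meant has the size given above. What is shaped like the module but turquoise is not meant.

How it is judged (in metres and radians):
On the way, in this order (a step that is already met when the one before it is completed fails the run):
1. the module is seated fully on the dock (horizontal distance between module and dock_seat below 0.004 m and z of module in the frame of dock_seat between -0.003 and 0.003 m and angle between the x axis of module and the x axis of dock, either way round below 0.08 rad and angle between module's own z axis and vertical below 0.05 rad), for 0.2 s.
2. the blue key is pressed down, the other keys being up (value of joint key_blue above 0.0055 m and value of joint each of key_yellow, key_green, key_red below 0.003 m), for 0.05 s.
3. the yellow key is pressed down, the other keys being up (value of joint key_yellow above 0.0055 m and value of joint each of key_blue, key_green, key_red below 0.003 m), for 0.05 s.
4. the green key is pressed down, the other keys being up (value of joint key_green above 0.0055 m and value of joint each of key_blue, key_yellow, key_red below 0.003 m), for 0.05 s.
At the end, for the whole second after the job is handed in: Module flat and at rest on the dock plate (within 4 mm of the seat's centre, 3 mm of the plate, 0.08 rad in yaw, tilt under 0.05 rad); all four keys up (within 1.5 mm); blue, yellow and green indicator pins down (over 3.5 mm), red pin up (under 2 mm) (all of step 1 and linear speed of module below 0.02 m/s and value of joint each of flag_blue, flag_yellow, flag_green above 0.0035 m and value of joint flag_red below 0.002 m and value of joint each of key_blue, key_yellow, key_green, key_red below 0.0015 m); the robot touches nothing.
It fails at once if a key is pressed while the module is not fully seated (value of joint any of key_blue, key_yellow, key_green, key_red above 0.004 m and not (horizontal distance between module and dock_seat below 0.004 m and z of module in the frame of dock_seat between -0.003 and 0.003 m and angle between the x axis of module and the x axis of dock, either way round below 0.08 rad and angle between module's own z axis and vertical below 0.05 rad)).
It fails at once if a key is pressed out of turn (yellow before blue, green before yellow) or the red key is pressed ((value of joint key_yellow above 0.004 m and value of joint flag_blue below 0.0025 m) or (value of joint key_green above 0.004 m and value of joint flag_yellow below 0.0025 m) or value of joint key_red above 0.004 m).
It fails at once if two keys are pressed at once (value of joint each of key_blue, key_yellow above 0.003 m or value of joint each of key_blue, key_green above 0.003 m or value of joint each of key_blue, key_red above 0.003 m or value of joint each of key_yellow, key_green above 0.003 m or value of joint each of key_yellow, key_red above 0.003 m or value of joint each of key_green, key_red above 0.003 m).
It fails at once if the module is let go above the dock and drops onto it (contact force between the fingers and module below 0.05 N and z of module in the frame of dock_seat above 0.018 m and horizontal distance between module and dock_seat below 0.08 m).
It fails at once if a bystander (pliers, screwdriver, tape roll, jar, wall plate) is moved more than 30 mm (distance of any of pliers, screwdriver, tape_roll, jar, wall_plate from where it was at the start of the episode above 0.03 m).
It also fails if it takes over 58 s, if anything falls off the work surface, if the arm or the gripper's body presses on something with over 40 N, if the wrist force passes 120 N, or if a joint passes its speed limit or range.

## Working session

There is one attempt and no reset: what is moved stays moved. The work goes in short steps, Python scripts to look and compute and a shell command to move; the robot and the scene stay as the last step left them, time stands still between calls to the robot, and variables do not carry over. Pictures are saved under pics/ and viewed, about 8 in all and at most 12, crops included, and the job is handed in when it is done.

```bash
mkdir -p pics; ls; cat > h.py <<'E'
import numpy as np, cv2
from workcell import env
def snap(n,f):
    c=env.get_calibration(n); im=np.array(env.grab_frame(n)); cv2.imwrite('pics/'+f+'.png',im[:,:,::-1]); np.save('pics/'+f+'.npy',np.array([c],dtype=object),allow_pickle=True); return im,c
def load(f):
    return cv2.imread('pics/'+f+'.png'), np.load('pics/'+f+'.npy',allow_pickle=True)[0]
def ray(c,u,v,z):
    R=np.array(c['R']);t=np.array(c['t']).ravel(); o=-R.T@t
    d=R.T@np.array([(u-c['cx'])/c['fx'],(v-c['cy'])/c['fy'],1]); return o+d*(z-o[2])/d[2]
def proj(c,X):
    p=np.array(c['R'])@np.array(X)+np.array(c['t']).ravel(); return np.array([c['fx']*p[0]/p[2]+c['cx'],c['fy']*p[1]/p[2]+c['cy']])
E
python3 - <<'E'
from h import *
for n in('scene','side','wrist'):
    im,c=snap(n,n+'0'); R=np.array(c['R']); print(n,c['fx'],(-R.T@np.array(c['t']).ravel()).round(),R[2].round(2))
a=cv2.imread('pics/scene0.png');b=cv2.imread('pics/side0.png')
print(env.state()['time_s'],env.state()['force'])
E
```

```text
pics
scene 402.5980496464641 [1074.  171.  864.] [-0.58 -0.19 -0.79]
side 539.552714948272 [ -84. -810. 1055.] [ 0.42  0.56 -0.71]
wrist 329.25209364728255 [130. 566. 384.] [ 0.27 -0.1  -0.96]
0.15 [ 0.01006361 -0.52827757 -0.24877893]
```

View pics/scene0.png

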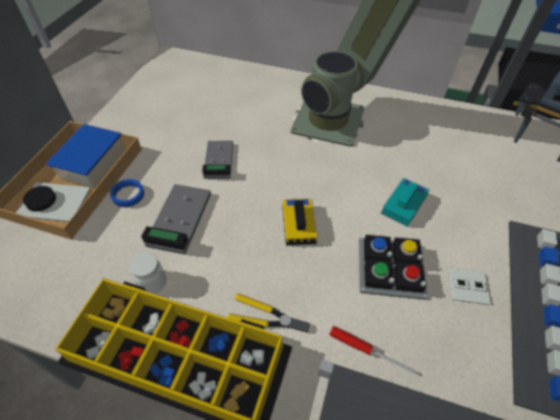

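View pics/side0.png

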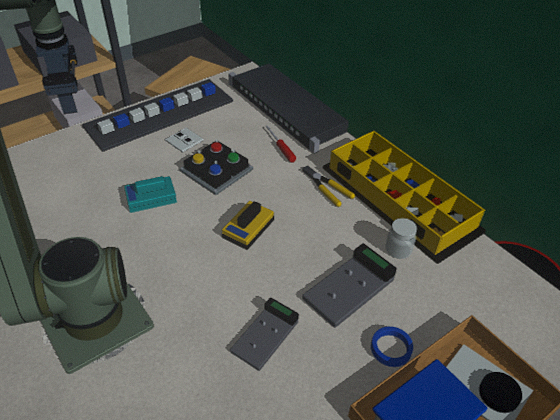

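The scene view shows the yellow module at (300,222) and the turquoise lookalike at (405,200). There are two docks, a large one at (178,215) and a small one at (218,158). The console is at (393,265), with blue (379,244), yellow (408,247), green (380,270) and red (411,273). In the side view, the module is at (248,224), the large dock at (350,285) and the small one at (265,333).

```bash
python3 - <<'E'
from h import *
for n,pts in (('scene0',{'mod_ridge':(299,215,64),'bigblk':(166,238,50),'big_far':(196,188,20),'smallblk':(217,169,40),'blue':(379,244,56),'yel':(408,247,56),'grn':(380,270,56),'red':(411,273,56),'bc1':(147,241,20),'bc2':(182,248,20),'bc3':(211,188,20),'bc4':(179,185,20),'s1':(204,176,20),'s2':(230,177,20),'s3':(233,142,20),'s4':(209,141,20)}),
 ('side0',{'mod_ridge':(250,213,64),'bigblk':(375,262,50),'smallblk':(281,311,40),'blue':(215,169,56),'yel':(198,158,56),'grn':(233,157,56),'red':(216,147,56),'peg1':(331,296,32),'peg2':(362,285,32),'peg3':(347,272,32)})):
    im,c=load(n)
    for k,p in pts.items(): print(n,k,ray(c,*p).round())
im,c=load('side0')
a=cv2.resize(im[180:340,210:410],None,fx=4,fy=3.75,interpolation=cv2.INTER_CUBIC); cv2.imwrite('pics/crop1.png',a)
print(env.state()['ee_pos'],env.state()['ee_rot'])
E
```

```text
scene0 mod_ridge [460.  34.  64.]
scene0 bigblk [ 622. -258.   50.]
scene0 big_far [ 425. -275.   20.]
scene0 smallblk [ 356. -239.   40.]
scene0 blue [478. 241.  56.]
scene0 yel [464. 308.  56.]
scene0 grn [549. 255.  56.]
scene0 red [535. 323.  56.]
scene0 bc1 [ 628. -315.   20.]
scene0 bc2 [ 620. -222.   20.]
scene0 bc3 [ 412. -235.   20.]
scene0 bc4 [ 430. -325.   20.]
scene0 s1 [ 376. -273.   20.]
scene0 s2 [ 356. -201.   20.]
scene0 s3 [ 215. -248.   20.]
scene0 s4 [ 235. -320.   20.]
side0 mod_ridge [448.  20.  64.]
side0 bigblk [ 608. -281.   50.]
side0 smallblk [ 344. -258.   40.]
side0 blue [470. 229.  56.]
side0 yel [456. 300.  56.]
side0 grn [541. 245.  56.]
side0 red [525. 313.  56.]
side0 peg1 [ 467. -287.   32.]
side0 peg2 [ 547. -306.   32.]
side0 peg3 [ 544. -256.   32.]
[206.61693217 536.20343245 213.3250939 ] [-1.79925178e+02 -4.11049106e-04  1.58926188e+02]
```

View pics/crop1.png

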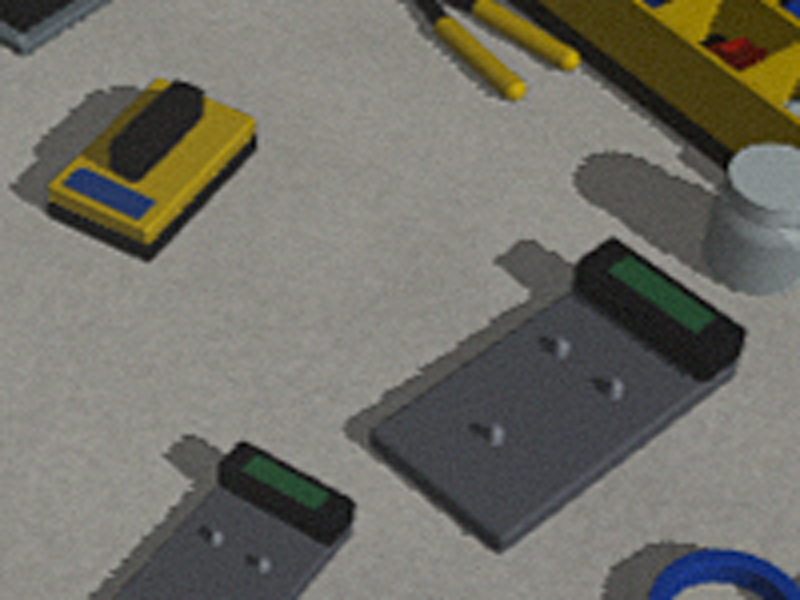

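Candidates:
- **Module:** yellow at side (248,224), turquoise at (148,193). I choose yellow.
- **Dock:** large at side (350,285), small at (265,333). I choose the large one, because its rays give about 210 x 95 mm with pegs about 80 x 50 mm apart. The small one is only about 150 mm long.

The crop confirms both choices. The module's display end faces the robot, and the dock's black block is at its +x end. Next I move above the module for a wrist view.

```bash
python3 -m jog '[{"dx":0.02,"dy":-0.042,"dz":0.003,"grip":-1},{"dx":0.02,"dy":-0.042,"dz":0.003},{"dx":0.02,"dy":-0.042,"dz":0.003},{"dx":0.02,"dy":-0.042,"dz":0.003},{"dx":0.02,"dy":-0.042,"dz":0.003},{"dx":0.02,"dy":-0.042,"dz":0.003},{"dx":0.02,"dy":-0.042,"dz":0.003},{"dx":0.02,"dy":-0.042,"dz":0.003},{"dx":0.02,"dy":-0.042,"dz":0.003},{"dx":0.02,"dy":-0.042,"dz":0.003}]'; python3 -m jog '[{"dx":0.02,"dy":-0.042,"wz":0.1},{"dx":0.02,"dy":-0.042,"wz":0.1},{},{},{}]'; python3 - <<'E'
from h import *
im,c=snap('wrist','w1'); print(env.state()['ee_pos'],env.state()['ee_rot'])
E
```

```text
[206.62142887 536.27316197 213.44377093] [-1.79939017e+02 -1.92540211e-03  1.58925308e+02]invalid input
invalid input
```

View pics/w1.png

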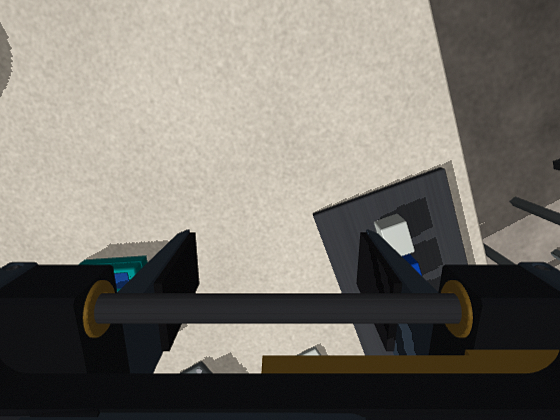

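The wrist view shows the visible area above row ~230, between the fingers and the camera side. The jog rows apparently need every key.

```bash
python3 - <<'E'
from h import *
im,c=load('w1'); p=np.array([206.6,536.3]); a=np.radians(158.9); x=np.array([np.cos(a),np.sin(a)])
for z in(0,34,64):
  for d in(-50,0,50,100,150): print(z,d,proj(c,[*(p+d*x),z]).round())
E
python3 -m jog '[{"dx":0.02,"dy":-0.042,"dz":0.003,"wx":0,"wy":0,"wz":0,"grip":-1}]'
```

```text
0 -50 [278. 219.]
0 0 [278. 180.]
0 50 [278. 137.]
0 100 [278.  91.]
0 150 [278.  41.]
34 -50 [278. 229.]
34 0 [278. 186.]
34 50 [278. 140.]
34 100 [278.  89.]
34 150 [278.  34.]
64 -50 [278. 239.]
64 0 [278. 193.]
64 50 [278. 142.]
64 100 [278.  87.]
64 150 [278.  26.]
time_s: 0.3
ee_pos: [225.8, 497.4, 215.9]
ee_rot: [179.9, -0.1, 159.2]
force: [0.8, -0.9, -0.4]
gripper_width: 91.3
```

```bash
python3 -m jog '[{"dx":0.023,"dy":-0.04,"dz":0.003,"wx":0,"wy":0,"wz":0,"grip":-1},{"dx":0.023,"dy":-0.04,"dz":0.003,"wx":0,"wy":0,"wz":0,"grip":-1},{"dx":0.023,"dy":-0.04,"dz":0.003,"wx":0,"wy":0,"wz":0,"grip":-1},{"dx":0.023,"dy":-0.04,"dz":0.003,"wx":0,"wy":0,"wz":0,"grip":-1},{"dx":0.023,"dy":-0.04,"dz":0.003,"wx":0,"wy":0,"wz":0,"grip":-1},{"dx":0.023,"dy":-0.04,"dz":0.003,"wx":0,"wy":0,"wz":0,"grip":-1},{"dx":0.023,"dy":-0.04,"dz":0.003,"wx":0,"wy":0,"wz":0.05,"grip":-1},{"dx":0.023,"dy":-0.04,"dz":0.003,"wx":0,"wy":0,"wz":0.05,"grip":-1},{"dx":0.023,"dy":-0.04,"dz":0.003,"wx":0,"wy":0,"wz":0.05,"grip":-1},{"dx":0.023,"dy":-0.04,"dz":0.003,"wx":0,"wy":0,"wz":0.05,"grip":-1}]'; python3 -m jog '[{"dx":0.023,"dy":-0.04,"dz":0,"wx":0,"wy":0,"wz":0.05,"grip":-1},{"dx":0.023,"dy":-0.04,"dz":0,"wx":0,"wy":0,"wz":0.05,"grip":-1},{"dx":0,"dy":0,"dz":0,"wx":0,"wy":0,"wz":0,"grip":-1},{"dx":0,"dy":0,"dz":0,"wx":0,"wy":0,"wz":0,"grip":-1},{"dx":0,"dy":0,"dz":0,"wx":0,"wy":0,"wz":0,"grip":-1}]'; python3 - <<'E'
from h import *
im,c=snap('wrist','w2'); print(env.state()['ee_pos'],env.state()['ee_rot'])
E
```

```text
time_s: 1.3
ee_pos: [457.3, 92.8, 247.2]
ee_rot: [180.0, 0.0, 170.5]
force: [1.0, 1.7, -0.5]
gripper_width: 91.1
time_s: 1.8
ee_pos: [502.1, 15.3, 246.8]
ee_rot: [180.0, -0.1, 176.1]
force: [-0.1, 0.6, -0.6]
gripper_width: 91.3
[502.07706036  15.61594009 246.91991751] [ 1.79974846e+02 -3.24128031e-02  1.76182641e+02]
```

View pics/w2.png

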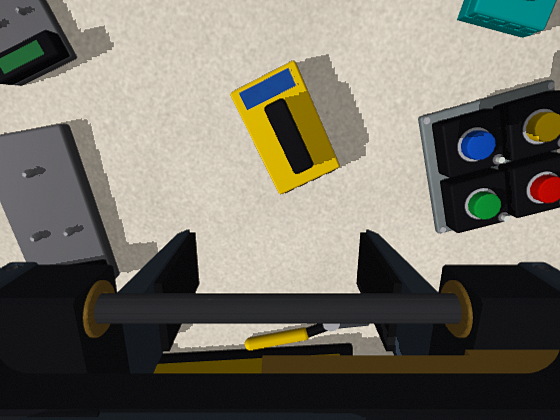

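The wrist view shows the module at (287,128) with its display end up, and the dock pegs at (34,172), (40,235), (70,232). The keys are blue (477,146), green (484,205), yellow (543,127) and red (546,188).

```bash
cat > m.py <<'E'
from h import *
import sys
im,c=load(sys.argv[1]); hsv=cv2.cvtColor(im,cv2.COLOR_BGR2HSV); H,S,V=cv2.split(hsv)
def comps(m,amin):
    n,l,s,ce=cv2.connectedComponentsWithStats(m.astype(np.uint8)); return [(l==i,s[i],ce[i]) for i in range(1,n) if s[i][4]>amin]
def rect(m,z):
    p=np.argwhere(m)[:,::-1]; h=cv2.convexHull(p.astype(np.int32))[:,0]
    w=np.array([ray(c,u,v,z)[:2] for u,v in h],np.float32); (ce,sz,a)=cv2.minAreaRect(w); return np.round(ce,1),np.round(sz,1),round(a,1)
roi=np.zeros(H.shape,bool); roi[40:215,200:350]=1
ye=(H>18)&(H<35)&(S>150)&roi; bl=(H>100)&(H<130)&(S>100)&roi
m=max(comps(ye,500),key=lambda k:k[1][4])[0]
print('yellow+disp z34',rect(m|bl,34),'disp',rect(bl,34))
x=np.zeros(H.shape,np.uint8); h=cv2.convexHull(np.argwhere(m)[:,::-1].astype(np.int32)); cv2.fillConvexPoly(x,h,1)
rd=(x>0)&(V<50)&(S<150)&~bl
r=max(comps(rd,300),key=lambda k:k[1][4])[0]; print('ridge z64',rect(r,64),'z49',rect(r,49)); print('V ridge',V[r].mean())
for n,lo,hi in(('blue',105,130),('green',50,80),('yellow',18,35),('red',0,6)):
    roi=np.zeros(H.shape,bool); roi[90:230,440:]=1
    k=max(comps((H>=lo)&(H<=hi)&(S>120)&(V>60)&roi,50),key=lambda k:k[1][4]); print(n,k[1],k[2].round(1),ray(c,*k[2],56).round(1))
E
python3 m.py w2; python3 - <<'E'
from h import *
im,c=load('w2')
print(proj(c,[0,0,0]), -np.array(c['R']).T@np.array(c['t']).ravel())
cv2.imwrite('pics/crop2.png',cv2.resize(im[110:290,0:130],None,fx=4,fy=3.3,interpolation=cv2.INTER_CUBIC))
E
```

```text
yellow+disp z34 (array([446.1,  29.3]), array([129.2,  79.4]), 21.8) disp (array([441. ,  28.2]), array([109.6,  59.4]), 22.5)
ridge z64 (array([450. ,  31.7]), array([77.6, 21.3]), 21.8) z49 (array([451.3,  32.2]), array([80.9, 22.2]), 21.8)
V ridge 21.530523255813954
blue [461 131  35  29 805] [477.8 144.8] [473.2 235.9  56. ]
green [468 192  33  27 678] [484.2 205.3] [542.9 250.5  56. ]
yellow [526 112  34  30 852] [543.6 126.5] [458.3 304.1  56. ]
red [530 175  30  28 697] [545.8 188.6] [527.8 317.9  56. ]
[ 219.8342001  -404.38796065] [420.33936831  20.52875099 418.14543666]
```

View pics/crop2.png

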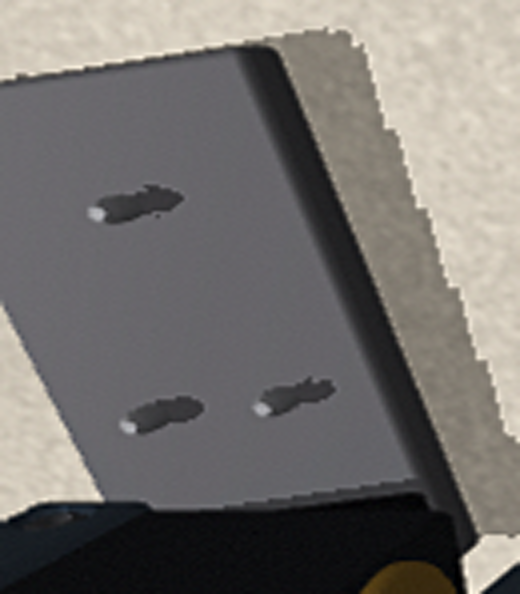

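The module measures 129.2 x 79.4 mm, which fits, at (446.1,29.3) with yaw 21.8°. The ridge centre agrees with that to 1 mm. In the crop the pegs are lit tips at (24,174), (32,239) and (66,234), too near the image edge for accuracy. I will look at the dock from above before gripping.

```bash
python3 -m jog '[{"dx":0.01,"dy":-0.04,"dz":0,"wx":0,"wy":0,"wz":0.05,"grip":-1},{"dx":0.01,"dy":-0.04,"dz":0,"wx":0,"wy":0,"wz":0.05,"grip":-1},{"dx":0.01,"dy":-0.04,"dz":0,"wx":0,"wy":0,"wz":0.05,"grip":-1},{"dx":0.01,"dy":-0.04,"dz":0,"wx":0,"wy":0,"wz":0.05,"grip":-1},{"dx":0.01,"dy":-0.04,"dz":0,"wx":0,"wy":0,"wz":0.05,"grip":-1},{"dx":0.01,"dy":-0.04,"dz":0,"wx":0,"wy":0,"wz":0.05,"grip":-1},{"dx":0.01,"dy":-0.04,"dz":0,"wx":0,"wy":0,"wz":0.05,"grip":-1},{"dx":0,"dy":0,"dz":0,"wx":0,"wy":0,"wz":0,"grip":-1},{"dx":0,"dy":0,"dz":0,"wx":0,"wy":0,"wz":0,"grip":-1},{"dx":0,"dy":0,"dz":0,"wx":0,"wy":0,"wz":0,"grip":-1}]'; python3 - <<'E'
from h import *
im,c=load('w2')
for p in((24.3,174.5),(32.5,238.8),(65.5,233.6)): print(ray(c,*p,30).round(1))
im,c=snap('wrist','w3'); print(env.state()['ee_pos'],env.state()['ee_rot'],env.state()['qpos'])
cv2.imwrite('pics/crop3.png',cv2.resize(im[:260,:, ::-1][20:250,130:430],None,fx=2.6,fy=2.6,interpolation=cv2.INTER_CUBIC))
E
```

```text
time_s: 2.85
ee_pos: [572.7, -263.5, 247.1]
ee_rot: [179.9, -0.0, -163.7]
force: [0.3, 0.2, 0.2]
gripper_width: 91.4
[ 476.1 -285.8   30. ]
[ 558.  -299.2   30. ]
[ 553.8 -255.7   30. ]
[ 572.72939658 -263.5027468   247.28032646] [ 1.79968204e+02  6.62804345e-03 -1.63724518e+02] [-2.57664734e+01  2.24407384e+01  7.85648178e+01  2.85759499e-02
  7.90108156e+01 -1.32047408e+02]
```

View pics/crop3.png

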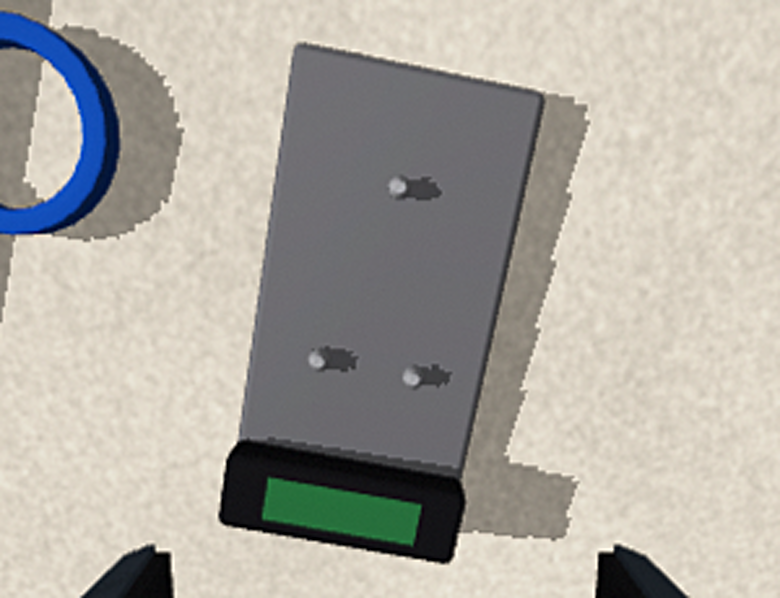

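```bash
python3 - <<'E'
from h import *
im,c=load('w3'); g=cv2.cvtColor(im,cv2.COLOR_BGR2GRAY).astype(int); hsv=cv2.cvtColor(im,cv2.COLOR_BGR2HSV)
P=[]
for u,v in((398,186),(317,359),(411,377)):
    u,v=u/2.6+130,v/2.6+20; w=g[int(v)-7:int(v)+8,int(u)-7:int(u)+8]; m=(w>135); y,x=np.nonzero(m)
    p=(int(u)-7+x.mean(),int(v)-7+y.mean()); X=ray(c,*p,28); P.append(X[:2]); print(m.sum(),np.round(p,1),X.round(1),'seed32',ray(c,u,v,32).round(1))
P=np.array(P)  # A(-40,0), and two at x=40
mid=(P[1]+P[2])/2; d=mid-P[0]; print('len',np.hypot(*d),'yaw',np.degrees(np.arctan2(d[1],d[0])),'seat',(mid+P[0])/2,'w',np.hypot(*(P[1]-P[2])), 'yaw2',np.degrees(np.arctan2(*(P[1]-P[2])[::-1])))
m=(hsv[...,0]>50)&(hsv[...,0]<85)&(hsv[...,1]>120); m[:,:150]=0
p=np.argwhere(m)[:,::-1].astype(np.int32); h=cv2.convexHull(p)[:,0]; r=cv2.minAreaRect(np.array([ray(c,*q,50)[:2] for q in h],np.float32)); print('window',r)
cr=np.array([(297,45),(542,94),(462,470),(243,440)])/2.6+[130,20]; W=np.array([ray(c,*q,20)[:2] for q in cr]); print(W.round(1)); 
for i in range(4): d=W[(i+1)%4]-W[i]; print(np.hypot(*d).round(1),np.degrees(np.arctan2(d[1],d[0])).round(1))
E
```

```text
28 [282.1  91.1] [ 475.2 -286.1   28. ] seed32 [ 475.6 -285.    32. ]
22 [251.  158.2] [ 557.6 -300.1   28. ] seed32 [ 556.5 -299.    32. ]
25 [287.3 165. ] [ 553.3 -256.5   28. ] seed32 [ 552.4 -255.9   32. ]
len 80.63421001126862 yaw 5.52590021763501 seat [ 515.31413457 -282.20641974] w 43.845547983638355 yaw2 -84.41068942898006
window ((638.9535522460938, -107.19964599609375), (191.5823974609375, 362.1179504394531), 20.274372100830078)
[[ 433.2 -341.7]
 [ 422.1 -236.4]
 [ 590.6 -218.2]
 [ 605.8 -323.3]]
105.8 96.0
169.5 6.2
106.2 -81.8
173.6 -173.9
```

The pegs are 80.6 and 43.8 mm apart, against 80 and 44 given. That puts the dock seat at about (515.2,-282) with yaw 5.6°, and the view from the module position agrees within 1–2 mm. Next I go to above the ridge.

```bash
python3 -m jog '[{"dx":-0.015,"dy":0.037,"dz":-0.01,"wx":0,"wy":0,"wz":0.012,"grip":-1},{"dx":-0.015,"dy":0.037,"dz":-0.01,"wx":0,"wy":0,"wz":0.012,"grip":-1},{"dx":-0.015,"dy":0.037,"dz":-0.01,"wx":0,"wy":0,"wz":0.012,"grip":-1},{"dx":-0.015,"dy":0.037,"dz":-0.01,"wx":0,"wy":0,"wz":0.012,"grip":-1},{"dx":-0.015,"dy":0.037,"dz":-0.01,"wx":0,"wy":0,"wz":0.012,"grip":-1},{"dx":-0.015,"dy":0.037,"dz":-0.01,"wx":0,"wy":0,"wz":0.012,"grip":-1},{"dx":-0.015,"dy":0.037,"dz":-0.01,"wx":0,"wy":0,"wz":0.012,"grip":-1},{"dx":-0.017,"dy":0.036,"dz":-0.01,"wx":0,"wy":0,"wz":0.012,"grip":-1},{"dx":0,"dy":0,"dz":0,"wx":0,"wy":0,"wz":0,"grip":-1},{"dx":0,"dy":0,"dz":0,"wx":0,"wy":0,"wz":0,"grip":-1}]' 30;python3 -m jog '[{"dx":0,"dy":0,"dz":0,"wx":0,"wy":0,"wz":0,"grip":-1},{"dx":0,"dy":0,"dz":0,"wx":0,"wy":0,"wz":0,"grip":-1}]'
```

```text
time_s: 3.9
ee_pos: [450.2, 30.8, 167.5]
ee_rot: [-180.0, 0.1, -158.1]
force: [-0.1, -0.3, -0.1]
gripper_width: 91.6
time_s: 4.1
ee_pos: [451.5, 28.9, 167.5]
ee_rot: [-180.0, 0.1, -158.4]
force: [0.5, -0.2, -0.4]
gripper_width: 91.2
```

```bash
python3 -m jog '[{"dx":0,"dy":0.002,"dz":-0.026,"wx":0,"wy":0,"wz":0,"grip":-1},{"dx":0,"dy":0,"dz":-0.026,"wx":0,"wy":0,"wz":0,"grip":-1},{"dx":0,"dy":0,"dz":-0.026,"wx":0,"wy":0,"wz":0,"grip":-1},{"dx":0,"dy":0,"dz":-0.026,"wx":0,"wy":0,"wz":0,"grip":-1},{"dx":0,"dy":0,"dz":-0.016,"wx":0,"wy":0,"wz":0,"grip":-1},{"dx":0,"dy":0,"dz":-0.009,"wx":0,"wy":0,"wz":0,"grip":-1},{"dx":0,"dy":0,"dz":0,"wx":0,"wy":0,"wz":0,"grip":-1}]' 35; python3 -m jog '[{"dx":0,"dy":0,"dz":0,"wx":0,"wy":0,"wz":0,"grip":1},{"dx":0,"dy":0,"dz":0,"wx":0,"wy":0,"wz":0,"grip":1},{"dx":0,"dy":0,"dz":0,"wx":0,"wy":0,"wz":0,"grip":1},{"dx":0,"dy":0,"dz":0,"wx":0,"wy":0,"wz":0,"grip":1},{"dx":0,"dy":0,"dz":0,"wx":0,"wy":0,"wz":0,"grip":1},{"dx":0,"dy":0,"dz":0,"wx":0,"wy":0,"wz":0,"grip":1},{"dx":0,"dy":0,"dz":0,"wx":0,"wy":0,"wz":0,"grip":1},{"dx":0,"dy":0,"dz":0,"wx":0,"wy":0,"wz":0,"grip":1}]' 35
```

```text
time_s: 4.8
ee_pos: [450.5, 31.0, 37.2]
ee_rot: [180.0, -0.1, -158.4]
force: [-0.4, -0.3, -0.1]
gripper_width: 91.7
time_s: 5.6
ee_pos: [450.8, 31.6, 38.0]
ee_rot: [180.0, 0.0, -158.3]
force: [0.5, 0.6, 0.4]
gripper_width: 30.2
```

```bash
python3 -m jog '[{"dx":0,"dy":0,"dz":0,"wx":0,"wy":0,"wz":0,"grip":1},{"dx":0,"dy":0,"dz":0,"wx":0,"wy":0,"wz":0,"grip":1},{"dx":0,"dy":0,"dz":0,"wx":0,"wy":0,"wz":0,"grip":1},{"dx":0,"dy":0,"dz":0,"wx":0,"wy":0,"wz":0,"grip":1}]' 35; python3 -m jog '[{"dx":0,"dy":0,"dz":0.005,"wx":0,"wy":0,"wz":0,"grip":1},{"dx":0,"dy":0,"dz":0.015,"wx":0,"wy":0,"wz":0,"grip":1},{"dx":0,"dy":0,"dz":0.02,"wx":0,"wy":0,"wz":0,"grip":1},{"dx":0,"dy":0,"dz":0.02,"wx":0,"wy":0,"wz":0,"grip":1},{"dx":0,"dy":0,"dz":0.02,"wx":0,"wy":0,"wz":0,"grip":1},{"dx":0,"dy":0,"dz":0.02,"wx":0,"wy":0,"wz":0,"grip":1},{"dx":0,"dy":0,"dz":0,"wx":0,"wy":0,"wz":0,"grip":1},{"dx":0,"dy":0,"dz":0,"wx":0,"wy":0,"wz":0,"grip":1}]' 35;  python3 - <<'E'
from h import *
im,c=snap('wrist','w4'); print(env.state()['ee_pos'],env.state()['ee_rot'])
E
```

```text
time_s: 6.0
ee_pos: [450.8, 31.5, 38.0]
ee_rot: [-180.0, 0.0, -158.3]
force: [1.2, -0.4, -0.8]
gripper_width: 23.7
time_s: 6.8
ee_pos: [449.9, 31.6, 137.3]
ee_rot: [180.0, -0.1, -158.3]
force: [-0.5, 0.2, -6.0]
gripper_width: 23.7
[449.48050101  31.55743679 136.74180879] [ 1.79934486e+02 -1.52739856e-01 -1.58333783e+02]
```

View pics/w4.png

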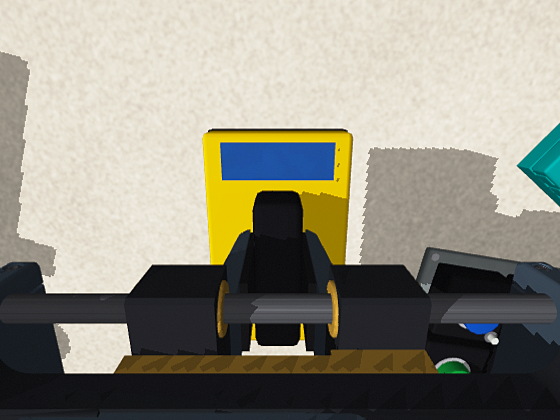

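The module is held level and lined up with the tool, with its top end edge at row ~131 and side edges at columns ~205 and ~352. Next I work out its offset in the hand.

```bash
python3 - <<'E'
from h import *
im,c=load('w4'); hsv=cv2.cvtColor(im,cv2.COLOR_BGR2HSV)
for u in(215,235,340): print(u,[(v,*hsv[v,u]) for v in range(126,140)])
ye=(hsv[...,0]>18)&(hsv[...,0]<35)&(hsv[...,1]>120)
E=np.array([449.5,31.6]);a=np.radians(-158.3);tx=np.array([np.cos(a),np.sin(a)]);ty=np.array([np.sin(a),-np.cos(a)])
z=137.3-38+34
for v in(150,180,200,220):
    xs=np.nonzero(ye[v,190:370])[0]+190; q=[ray(c,u,v,z)[:2]-E for u in(xs[0],xs[-1])]
    print(v,xs[0],xs[-1],[((p@tx).round(1),(p@ty).round(1)) for p in q])
for v in(130,132,134,136): p=ray(c,280,v,z)[:2]-E; print(v,p@tx,p@ty)
for u,v in((277,191),): p=ray(c,u,v,z+30)[:2]-E; print('ridge end',p@tx,p@ty)
E
```

```text
215 [(126, np.uint8(21), np.uint8(18), np.uint8(236)), (127, np.uint8(22), np.uint8(18), np.uint8(250)), (128, np.uint8(20), np.uint8(27), np.uint8(169)), (129, np.uint8(120), np.uint8(34), np.uint8(37)), (130, np.uint8(22), np.uint8(220), np.uint8(36)), (131, np.uint8(24), np.uint8(255), np.uint8(121)), (132, np.uint8(24), np.uint8(255), np.uint8(155)), (133, np.uint8(25), np.uint8(255), np.uint8(197)), (134, np.uint8(25), np.uint8(255), np.uint8(226)), (135, np.uint8(25), np.uint8(255), np.uint8(230)), (136, np.uint8(25), np.uint8(255), np.uint8(232)), (137, np.uint8(26), np.uint8(255), np.uint8(233)), (138, np.uint8(26), np.uint8(255), np.uint8(236)), (139, np.uint8(26), np.uint8(255), np.uint8(236))]
235 [(126, np.uint8(22), np.uint8(19), np.uint8(237)), (127, np.uint8(22), np.uint8(18), np.uint8(250)), (128, np.uint8(17), np.uint8(31), np.uint8(171)), (129, np.uint8(125), np.uint8(41), np.uint8(37)), (130, np.uint8(23), np.uint8(215), np.uint8(38)), (131, np.uint8(24), np.uint8(255), np.uint8(122)), (132, np.uint8(24), np.uint8(255), np.uint8(156)), (133, np.uint8(24), np.uint8(
[... 914 characters left out ...]
nt8(255), np.uint8(232)), (138, np.uint8(26), np.uint8(255), np.uint8(234)), (139, np.uint8(26), np.uint8(255), np.uint8(234))]
150 203 351 [(np.float64(60.3), np.float64(-39.5)), (np.float64(60.3), np.float64(38.8))]
180 205 349 [(np.float64(44.1), np.float64(-39.5)), (np.float64(44.1), np.float64(38.7))]
200 206 348 [(np.float64(32.9), np.float64(-39.6)), (np.float64(32.9), np.float64(38.9))]
220 208 347 [(np.float64(21.2), np.float64(-39.2)), (np.float64(21.2), np.float64(39.0))]
130 70.61863080050979 1.1806089650478149
132 69.60254047682216 1.1830035519406756
134 68.58297825377596 1.1854063209453938
136 67.55992630611392 1.1878173140701882
ridge end 45.44297923930011 -0.40272257442786147
```

Grip offset is as planned: TCP at module x = +5, y about 0, yaw aligned. Next I carry it above the dock.

```bash
python3 -m jog '[{"dx":0.007,"dy":-0.02,"dz":0,"wx":0,"wy":0,"wz":-0.028,"grip":1},{"dx":0.007,"dy":-0.034,"dz":0,"wx":0,"wy":0,"wz":-0.028,"grip":1},{"dx":0.007,"dy":-0.034,"dz":0,"wx":0,"wy":0,"wz":-0.028,"grip":1},{"dx":0.007,"dy":-0.034,"dz":0,"wx":0,"wy":0,"wz":-0.028,"grip":1},{"dx":0.007,"dy":-0.034,"dz":0,"wx":0,"wy":0,"wz":-0.028,"grip":1},{"dx":0.007,"dy":-0.034,"dz":0,"wx":0,"wy":0,"wz":-0.028,"grip":1},{"dx":0.007,"dy":-0.034,"dz":0,"wx":0,"wy":0,"wz":-0.028,"grip":1},{"dx":0.007,"dy":-0.034,"dz":0,"wx":0,"wy":0,"wz":-0.028,"grip":1},{"dx":0.007,"dy":-0.034,"dz":0,"wx":0,"wy":0,"wz":-0.028,"grip":1},{"dx":0.007,"dy":-0.02,"dz":0,"wx":0,"wy":0,"wz":-0.029,"grip":1}]' 35; python3 -m jog '[{"dx":0,"dy":0,"dz":0,"wx":0,"wy":0,"wz":0,"grip":1},{"dx":0,"dy":0,"dz":0,"wx":0,"wy":0,"wz":0,"grip":1},{"dx":0,"dy":0,"dz":0,"wx":0,"wy":0,"wz":0,"grip":1},{"dx":0,"dy":0,"dz":0,"wx":0,"wy":0,"wz":0,"grip":1}]'; python3 - <<'E'
from h import *
for i in range(3): s=env.state(); print(s['ee_pos'].round(1) if hasattr(s['ee_pos'],'round') else s['ee_pos'],s['ee_rot'])
E
```

```text
time_s: 7.85
ee_pos: [519.9, -282.6, 135.6]
ee_rot: [179.9, -0.2, -174.6]
force: [-0.0, 1.0, -5.7]
gripper_width: 23.8
time_s: 8.25
ee_pos: [520.3, -279.3, 137.4]
ee_rot: [179.9, -0.1, -174.4]
force: [0.2, 0.1, -6.0]
gripper_width: 23.8
[ 520.3 -279.3  137.4] [ 1.79933334e+02 -7.10286398e-02 -1.74370882e+02]
[ 520.3 -279.3  137.4] [ 1.79933334e+02 -7.10286398e-02 -1.74370882e+02]
[ 520.3 -279.3  137.4] [ 1.79933334e+02 -7.10286398e-02 -1.74370882e+02]
```

```bash
python3 -m jog '[{"dx":0,"dy":-0.001,"dz":-0.015,"wx":0,"wy":0,"wz":0,"grip":1},{"dx":0,"dy":0,"dz":-0.02,"wx":0,"wy":0,"wz":0,"grip":1},{"dx":0,"dy":0,"dz":-0.015,"wx":0,"wy":0,"wz":0,"grip":1},{"dx":0,"dy":0,"dz":-0.01,"wx":0,"wy":0,"wz":0,"grip":1},{"dx":0,"dy":0,"dz":0,"wx":0,"wy":0,"wz":0,"grip":1},{"dx":0,"dy":0,"dz":0,"wx":0,"wy":0,"wz":0,"grip":1}]'; for i in 1 2 3; do python3 -m jog '[{"dx":0,"dy":0,"dz":0,"wx":0,"wy":0,"wz":0,"grip":1}]' | sed -n 2,4p; done;  python3 - <<'E'
from h import *
im,c=snap('side','s5'); im2,c2=snap('wrist','w5')
a=cv2.resize(im[190:350,260:430,::-1],(600,560),interpolation=cv2.INTER_CUBIC); cv2.imwrite('pics/crop5.png',a)
E
```

```text
time_s: 8.85
ee_pos: [521.2, -281.3, 78.5]
ee_rot: [-180.0, 0.0, -174.4]
force: [0.1, -0.1, -6.5]
gripper_width: 24.1
ee_pos: [521.5, -281.7, 79.0]
ee_rot: [-179.9, 0.1, -174.4]
force: [-0.1, 0.2, -4.5]
ee_pos: [521.3, -281.7, 78.9]
ee_rot: [-179.9, 0.1, -174.4]
force: [-0.3, 0.3, -5.8]
ee_pos: [521.0, -281.6, 78.6]
ee_rot: [-180.0, 0.1, -174.4]
force: [0.7, 1.0, -6.1]
```

View pics/crop5.png

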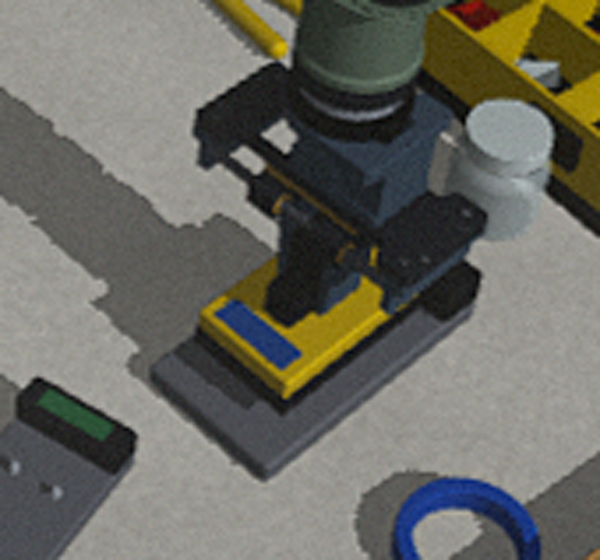

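The side view shows the module level over the plate, parallel to its edges, display end away from the black block. Next I lower it in small steps, watching the force.

```bash
python3 -m jog '[{"dx":-0.001,"dy":0,"dz":-0.004,"wx":0,"wy":0,"wz":0,"grip":1},{"dx":0,"dy":0,"dz":-0.004,"wx":0,"wy":0,"wz":0,"grip":1},{"dx":0,"dy":0,"dz":0,"wx":0,"wy":0,"wz":0,"grip":1}]' | sed -n 2,4p;  python3 -m jog '[{"dx":0,"dy":0,"dz":-0.003,"wx":0,"wy":0,"wz":0,"grip":1},{"dx":0,"dy":0,"dz":0,"wx":0,"wy":0,"wz":0,"grip":1}]'| sed -n 2,4p;  python3 -m jog '[{"dx":0,"dy":0,"dz":-0.003,"wx":0,"wy":0,"wz":0,"grip":1},{"dx":0,"dy":0,"dz":0,"wx":0,"wy":0,"wz":0,"grip":1}]'| sed -n 2,4p
```

```text
ee_pos: [519.1, -281.1, 69.0]
ee_rot: [179.9, -0.1, -174.4]
force: [-0.0, 1.2, -6.0]
ee_pos: [519.5, -281.3, 66.5]
ee_rot: [180.0, -0.0, -174.4]
force: [0.6, -0.7, -5.7]
ee_pos: [519.5, -281.3, 63.6]
ee_rot: [180.0, -0.0, -174.4]
force: [-0.6, -0.2, -6.6]
```

The pegs have entered the holes by about 6 mm with no contact force. I continue down.

```bash
for i in 1 2; do python3 -m jog '[{"dx":0,"dy":0,"dz":-0.002,"wx":0,"wy":0,"wz":0,"grip":1},{"dx":0,"dy":0,"dz":0,"wx":0,"wy":0,"wz":0,"grip":1}]' | sed -n 2,4p;done; for i in 1 2 ; do python3 -m jog '[{"dx":0,"dy":0,"dz":-0.001,"wx":0,"wy":0,"wz":0,"grip":1},{"dx":0,"dy":0,"dz":0,"wx":0,"wy":0,"wz":0,"grip":1}]'| sed -n 2,4p; done
```

```text
ee_pos: [519.6, -281.3, 61.7]
ee_rot: [180.0, -0.0, -174.4]
force: [-0.5, -0.1, -5.2]
ee_pos: [519.6, -281.4, 59.7]
ee_rot: [180.0, -0.0, -174.4]
force: [-0.6, -0.2, -5.8]
ee_pos: [519.7, -281.4, 58.9]
ee_rot: [180.0, -0.0, -174.4]
force: [-0.7, -0.3, -5.6]
ee_pos: [519.9, -281.5, 58.0]
ee_rot: [-180.0, 0.0, -174.4]
force: [0.2, 0.0, -5.3]
```

```bash
for i in 1 2 3; do python3 -m jog '[{"dx":0,"dy":0,"dz":-0.001,"wx":0,"wy":0,"wz":0,"grip":1},{"dx":0,"dy":0,"dz":0,"wx":0,"wy":0,"wz":0,"grip":1}]'| sed -n 2,4p; done
```

```text
ee_pos: [519.9, -281.5, 58.0]
ee_rot: [-180.0, 0.0, -174.4]
force: [-2.3, 1.0, 2.8]
ee_pos: [519.9, -281.5, 58.0]
ee_rot: [-180.0, 0.1, -174.4]
force: [-3.4, 2.2, 9.0]
ee_pos: [519.9, -281.5, 58.0]
ee_rot: [-180.0, 0.1, -174.4]
force: [-4.9, 2.6, 15.4]
```

Firm contact at z = 58 as predicted, so it is seated. Release and rise.

```bash
python3 -m jog '[{"dx":0,"dy":0,"dz":0.001,"wx":0,"wy":0,"wz":0,"grip":1},{"dx":0,"dy":0,"dz":0.001,"wx":0,"wy":0,"wz":0,"grip":-1},{"dx":0,"dy":0,"dz":0,"wx":0,"wy":0,"wz":0,"grip":-1},{"dx":0,"dy":0,"dz":0,"wx":0,"wy":0,"wz":0,"grip":-1},{"dx":0,"dy":0,"dz":0,"wx":0,"wy":0,"wz":0,"grip":-1},{"dx":0,"dy":0,"dz":0,"wx":0,"wy":0,"wz":0,"grip":-1},{"dx":0,"dy":0,"dz":0,"wx":0,"wy":0,"wz":0,"grip":-1},{"dx":0,"dy":0,"dz":0,"wx":0,"wy":0,"wz":0,"grip":-1}]'; python3 -m jog '[{"dx":0,"dy":0,"dz":0.01,"wx":0,"wy":0,"wz":0,"grip":-1},{"dx":0,"dy":0,"dz":0.03,"wx":0,"wy":0,"wz":0,"grip":-1},{"dx":0,"dy":0,"dz":0.04,"wx":0,"wy":0,"wz":0,"grip":-1},{"dx":0,"dy":0,"dz":0.04,"wx":0,"wy":0,"wz":0,"grip":-1},{"dx":0.02,"dy":0,"dz":0.04,"wx":0,"wy":0,"wz":0,"grip":-1},{"dx":0.02,"dy":0,"dz":0.03,"wx":0,"wy":0,"wz":0,"grip":-1},{"dx":0.01,"dy":0,"dz":0,"wx":0,"wy":0,"wz":0,"grip":-1},{"dx":0,"dy":0,"dz":0,"wx":0,"wy":0,"wz":0,"grip":-1},{"dx":0,"dy":0,"dz":0,"wx":0,"wy":0,"wz":0,"grip":-1}]';  python3 - <<'E'
from h import *
im,c=snap('wrist','w6'); print(env.state()['ee_pos'])
hsv=cv2.cvtColor(im,cv2.COLOR_RGB2HSV); m=((hsv[...,0]>18)&(hsv[...,0]<35)&(hsv[...,1]>150))|((hsv[...,0]>100)&(hsv[...,0]<130)&(hsv[...,1]>100)); m[230:]=0; m[:,:150]=0;m[:,420:]=0
n,l,s,ce=cv2.connectedComponentsWithStats(cv2.morphologyEx(m.astype(np.uint8),cv2.MORPH_CLOSE,np.ones((5,5)))); i=1+np.argmax(s[1:,4]); print(s[i])
h=cv2.convexHull(np.argwhere(l==i)[:,::-1].astype(np.int32))[:,0]
for z in(54,): print(z,cv2.minAreaRect(np.array([ray(c,*q,z)[:2] for q in h],np.float32)))
E
```

```text
time_s: 12.15
ee_pos: [519.7, -281.5, 56.8]
ee_rot: [180.0, -0.0, -174.4]
force: [-0.3, 0.2, 0.4]
gripper_width: 77.3
time_s: 13.05
ee_pos: [568.6, -281.0, 245.5]
ee_rot: [179.9, -0.2, -174.4]
force: [-0.1, 0.6, -0.1]
gripper_width: 91.4
[ 568.37985525 -281.03453162  245.36489466]
[ 243   72   77  122 7467]
54 ((514.6761474609375, -282.0030212402344), (127.92381286621094, 79.44811248779297), 5.6182355880737305)
```

View pics/w6.png

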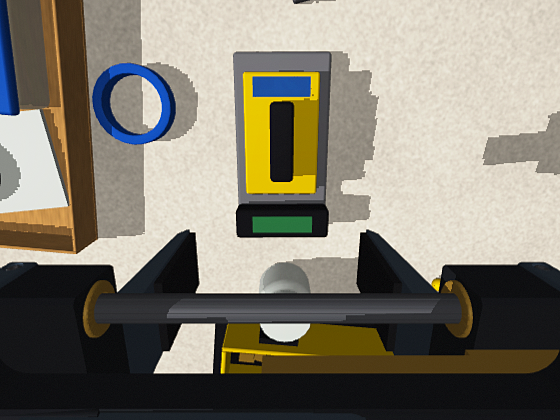

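The module is seated, measured at (514.7,-282.0) with yaw 5.6° against the seat at (515.2,-282) and 5.6°. It lies at (280,132) in the picture, with a uniform plate margin. On to the console, shutting the fingers on the way.

```bash
python3 -m jog '[{"dx":-0.002,"dy":0.045,"dz":0,"wx":0,"wy":0,"wz":0,"grip":1},{"dx":-0.002,"dy":0.045,"dz":0,"wx":0,"wy":0,"wz":0,"grip":1},{"dx":-0.002,"dy":0.045,"dz":0,"wx":0,"wy":0,"wz":0,"grip":1},{"dx":-0.002,"dy":0.045,"dz":0,"wx":0,"wy":0,"wz":0,"grip":1},{"dx":-0.002,"dy":0.045,"dz":0,"wx":0,"wy":0,"wz":0,"grip":1},{"dx":-0.002,"dy":0.045,"dz":0,"wx":0,"wy":0,"wz":0,"grip":1},{"dx":-0.002,"dy":0.045,"dz":0,"wx":0,"wy":0,"wz":0,"grip":1},{"dx":-0.002,"dy":0.045,"dz":0,"wx":0,"wy":0,"wz":0,"grip":1},{"dx":-0.002,"dy":0.045,"dz":0,"wx":0,"wy":0,"wz":0,"grip":1},{"dx":-0.002,"dy":0.045,"dz":0,"wx":0,"wy":0,"wz":0,"grip":1}]' 20 | tail -3; python3 -m jog '[{"dx":0,"dy":0.045,"dz":0,"wx":0,"wy":0,"wz":0,"grip":1},{"dx":0,"dy":0.045,"dz":0,"wx":0,"wy":0,"wz":0,"grip":1},{"dx":0,"dy":0,"dz":0,"wx":0,"wy":0,"wz":0,"grip":1},{"dx":0,"dy":0,"dz":0,"wx":0,"wy":0,"wz":0,"grip":1},{"dx":0,"dy":0,"dz":0,"wx":0,"wy":0,"wz":0,"grip":1},{"dx":0,"dy":0,"dz":0,"wx":0,"wy":0,"wz":0,"grip":1}]'; python3 - <<'E'
from h import *
im,c=snap('wrist','w7'); print(env.state()['ee_pos'])
hsv=cv2.cvtColor(im,cv2.COLOR_RGB2HSV);H,S,V=cv2.split(hsv)
K={}
for n,lo,hi in(('blue',105,130),('green',50,80),('yellow',18,35),('red',0,6)):
    m=((H>=lo)&(H<=hi)&(S>120)&(V>60)); m[235:]=0;m[:60]=0;m[:,:150]=0;m[:,420:]=0
    k,l,s,ce=cv2.connectedComponentsWithStats(m.astype(np.uint8)); i=1+np.argmax(s[1:,4]); K[n]=ray(c,*ce[i],54)[:2]; print(n,s[i],ce[i].round(1),K[n].round(1))
for a,b in(('blue','green'),('blue','yellow'),('green','red'),('yellow','red')): print(a,b,np.hypot(*(K[a]-K[b])).round(1))
E
```

```text
ee_rot: [-180.0, -0.2, -174.5]
force: [0.9, 0.5, -0.1]
gripper_width: 14.0
time_s: 14.7
ee_pos: [549.7, 257.0, 246.8]
ee_rot: [-180.0, -0.0, -174.5]
force: [0.4, 0.3, 0.2]
gripper_width: 0.3
[549.80401336 257.04519297 246.99576782]
blue [254  98  29  31 695] [267.8 112.8] [474.  239.4]
green [262 165  28  28 590] [275.4 178.6] [544.1 254.2]
yellow [320  90  31  31 752] [334.9 104.9] [459.2 309.3]
red [325 158  29  28 646] [338.9 171.3] [529.  324.1]
blue green 71.6
blue yellow 71.4
green red 71.5
yellow red 71.4
```

View pics/w7.png

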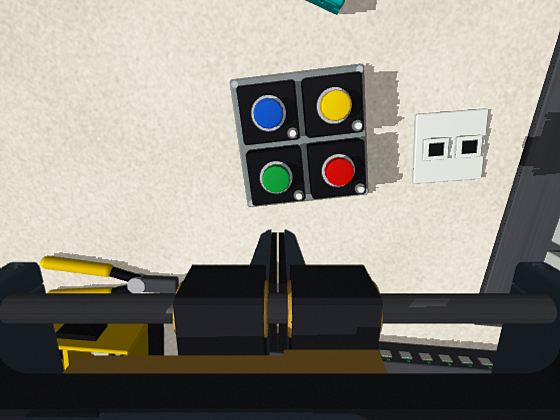

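All four keys are up, and the spacings of 71.4–71.6 mm match the 72 mm given. Blue is at (268,113), yellow (335,105), green (275,179), red (339,171). Next, over blue at (474,239.4).

```bash
python3 -m jog '[{"dx":-0.025,"dy":-0.006,"dz":-0.03,"wx":0,"wy":0,"wz":0,"grip":1},{"dx":-0.025,"dy":-0.006,"dz":-0.03,"wx":0,"wy":0,"wz":0,"grip":1},{"dx":-0.026,"dy":-0.006,"dz":-0.03,"wx":0,"wy":0,"wz":0,"grip":1},{"dx":0,"dy":0,"dz":-0.04,"wx":0,"wy":0,"wz":0,"grip":1},{"dx":0,"dy":0,"dz":-0.04,"wx":0,"wy":0,"wz":0,"grip":1},{"dx":0,"dy":0,"dz":0,"wx":0,"wy":0,"wz":0,"grip":1},{"dx":0,"dy":0,"dz":0,"wx":0,"wy":0,"wz":0,"grip":1},{"dx":0,"dy":0,"dz":0,"wx":0,"wy":0,"wz":0,"grip":1}]'; python3 -m jog '[{"dx":0,"dy":0,"dz":-0.01,"wx":0,"wy":0,"wz":0,"grip":1},{"dx":0,"dy":0,"dz":0,"wx":0,"wy":0,"wz":0,"grip":1},{"dx":0,"dy":0,"dz":0,"wx":0,"wy":0,"wz":0,"grip":1}]'
```

```text
time_s: 15.55
ee_pos: [475.6, 241.0, 79.2]
ee_rot: [179.9, 0.2, -174.5]
force: [-0.3, 1.0, 0.1]
gripper_width: 0.6
time_s: 15.85
ee_pos: [473.9, 240.6, 67.3]
ee_rot: [180.0, 0.0, -174.4]
force: [-0.3, 0.2, 0.8]
gripper_width: 0.5
```

```bash
python3 -m jog '[{"dx":0,"dy":-0.001,"dz":-0.009,"wx":0,"wy":0,"wz":0,"grip":1},{"dx":0,"dy":0,"dz":-0.004,"wx":0,"wy":0,"wz":0,"grip":1},{"dx":0,"dy":0,"dz":-0.004,"wx":0,"wy":0,"wz":0,"grip":1},{"dx":0,"dy":0,"dz":0,"wx":0,"wy":0,"wz":0,"grip":1}]'; for i in 1 2; do python3 -m jog '[{"dx":0,"dy":0,"dz":-0.001,"wx":0,"wy":0,"wz":0,"grip":1},{"dx":0,"dy":0,"dz":0,"wx":0,"wy":0,"wz":0,"grip":1}]' | sed -n 2,4p; done
```

```text
time_s: 16.25
ee_pos: [473.8, 239.5, 49.7]
ee_rot: [-180.0, -0.0, -174.4]
force: [-0.0, -1.8, 3.0]
gripper_width: 0.1
ee_pos: [473.8, 239.5, 49.2]
ee_rot: [180.0, 0.0, -174.4]
force: [0.3, -0.9, 4.6]
ee_pos: [473.8, 239.5, 48.3]
ee_rot: [180.0, 0.0, -174.4]
force: [-0.0, -0.9, 5.5]
```

```bash
for i in 1 2; do python3 -m jog '[{"dx":0,"dy":0,"dz":-0.001,"wx":0,"wy":0,"wz":0,"grip":1},{"dx":0,"dy":0,"dz":0,"wx":0,"wy":0,"wz":0,"grip":1}]' | sed -n 2,4p; done
```

```text
ee_pos: [473.9, 239.5, 48.2]
ee_rot: [180.0, 0.0, -174.4]
force: [-2.0, -2.5, 11.3]
ee_pos: [473.9, 239.5, 48.0]
ee_rot: [180.0, 0.1, -174.4]
force: [-2.8, -4.0, 17.4]
```

Bottomed at z = 48.0 with 17 N, so the blue key is fully down. Rise and move to yellow at (459.2,309.3).

```bash
python3 -m jog '[{"dx":0,"dy":0,"dz":0.006,"wx":0,"wy":0,"wz":0,"grip":1},{"dx":0,"dy":0,"dz":0.015,"wx":0,"wy":0,"wz":0,"grip":1},{"dx":0,"dy":0,"dz":0.015,"wx":0,"wy":0,"wz":0,"grip":1},{"dx":-0.005,"dy":0.023,"dz":0,"wx":0,"wy":0,"wz":0,"grip":1},{"dx":-0.005,"dy":0.023,"dz":0,"wx":0,"wy":0,"wz":0,"grip":1},{"dx":-0.005,"dy":0.024,"dz":0,"wx":0,"wy":0,"wz":0,"grip":1},{"dx":0,"dy":0,"dz":0,"wx":0,"wy":0,"wz":0,"grip":1},{"dx":0,"dy":0,"dz":0,"wx":0,"wy":0,"wz":0,"grip":1},{"dx":0,"dy":0,"dz":0,"wx":0,"wy":0,"wz":0,"grip":1}]'; python3 -m jog '[{"dx":0,"dy":0,"dz":-0.010,"wx":0,"wy":0,"wz":0,"grip":1},{"dx":0,"dy":0,"dz":0,"wx":0,"wy":0,"wz":0,"grip":1},{"dx":0,"dy":0,"dz":0,"wx":0,"wy":0,"wz":0,"grip":1}]'; python3 - <<'E'
from h import *
im,c=snap('scene','sc8'); im0,c0=load('scene0')
# pins: project all pins up (z49) and flush (z43)
a=np.arctan2(14.8,70.1)
for n,k in dict(blue=(474,239.4),green=(544.1,254.2),yellow=(459.2,309.3),red=(529,324.1)).items(): print(n,proj(c,[*k,56]).round())
E
```

```text
time_s: 17.95
ee_pos: [458.5, 308.7, 81.6]
ee_rot: [-180.0, -0.1, -174.4]
force: [-0.1, -0.6, -0.2]
gripper_width: 0.6
time_s: 18.25
ee_pos: [458.6, 308.9, 71.4]
ee_rot: [-180.0, -0.1, -174.5]
force: [-0.6, -0.5, -0.5]
gripper_width: 0.2
blue [379. 243.]
green [380. 268.]
yellow [409. 245.]
red [412. 271.]
```

```bash
python3 -m jog '[{"dx":0,"dy":0,"dz":-0.009,"wx":0,"wy":0,"wz":0,"grip":1},{"dx":0,"dy":0,"dz":-0.006,"wx":0,"wy":0,"wz":0,"grip":1},{"dx":0,"dy":0,"dz":-0.005,"wx":0,"wy":0,"wz":0,"grip":1},{"dx":0,"dy":0,"dz":0,"wx":0,"wy":0,"wz":0,"grip":1}]'; for i in 1 2 3 4 5; do python3 -m jog '[{"dx":0,"dy":0,"dz":-0.001,"wx":0,"wy":0,"wz":0,"grip":1},{"dx":0,"dy":0,"dz":0,"wx":0,"wy":0,"wz":0,"grip":1}]' | sed -n 2,4p; done
```

```text
time_s: 18.7
ee_pos: [458.6, 309.4, 51.5]
ee_rot: [-180.0, -0.0, -174.4]
force: [-0.3, -0.2, 3.3]
gripper_width: 0.8
ee_pos: [458.6, 309.4, 51.1]
ee_rot: [-180.0, -0.0, -174.4]
force: [-0.2, -1.2, 3.4]
ee_pos: [458.6, 309.4, 50.1]
ee_rot: [-180.0, -0.0, -174.4]
force: [-0.8, -1.3, 3.3]
ee_pos: [458.6, 309.4, 49.0]
ee_rot: [-180.0, -0.0, -174.4]
force: [-0.8, -1.6, 3.3]
ee_pos: [458.6, 309.4, 48.3]
ee_rot: [-180.0, -0.0, -174.4]
force: [-1.2, -2.2, 6.2]
ee_pos: [458.7, 309.4, 48.1]
ee_rot: [180.0, 0.0, -174.4]
force: [-3.1, -3.8, 12.5]
```

```bash
python3 -m jog '[{"dx":0,"dy":0,"dz":-0.001,"wx":0,"wy":0,"wz":0,"grip":1},{"dx":0,"dy":0,"dz":0,"wx":0,"wy":0,"wz":0,"grip":1}]' | sed -n 2,4p; python3 -m jog '[{"dx":0,"dy":0,"dz":0.006,"wx":0,"wy":0,"wz":0,"grip":1},{"dx":0,"dy":0,"dz":0.015,"wx":0,"wy":0,"wz":0,"grip":1},{"dx":0,"dy":0,"dz":0.015,"wx":0,"wy":0,"wz":0,"grip":1},{"dx":0.028,"dy":-0.018,"dz":0,"wx":0,"wy":0,"wz":0,"grip":1},{"dx":0.028,"dy":-0.018,"dz":0,"wx":0,"wy":0,"wz":0,"grip":1},{"dx":0.029,"dy":-0.019,"dz":0,"wx":0,"wy":0,"wz":0,"grip":1},{"dx":0,"dy":0,"dz":0,"wx":0,"wy":0,"wz":0,"grip":1},{"dx":0,"dy":0,"dz":0,"wx":0,"wy":0,"wz":0,"grip":1},{"dx":0,"dy":0,"dz":0,"wx":0,"wy":0,"wz":0,"grip":1}]'; python3 -m jog '[{"dx":0,"dy":0,"dz":-0.010,"wx":0,"wy":0,"wz":0,"grip":1},{"dx":0,"dy":0,"dz":0,"wx":0,"wy":0,"wz":0,"grip":1},{"dx":0,"dy":0,"dz":0,"wx":0,"wy":0,"wz":0,"grip":1}]'
```

```text
ee_pos: [458.7, 309.5, 48.0]
ee_rot: [180.0, 0.0, -174.4]
force: [-4.4, -3.3, 18.2]
time_s: 20.8
ee_pos: [542.9, 255.0, 81.4]
ee_rot: [180.0, -0.1, -174.4]
force: [-0.2, 0.3, 0.1]
gripper_width: 0.4
time_s: 21.1
ee_pos: [542.9, 254.9, 71.4]
ee_rot: [-180.0, -0.1, -174.4]
force: [-0.2, 0.2, 0.3]
gripper_width: 0.3
```

```bash
python3 -m jog '[{"dx":0.001,"dy":-0.001,"dz":-0.009,"wx":0,"wy":0,"wz":0,"grip":1},{"dx":0,"dy":0,"dz":-0.006,"wx":0,"wy":0,"wz":0,"grip":1},{"dx":0,"dy":0,"dz":-0.006,"wx":0,"wy":0,"wz":0,"grip":1},{"dx":0,"dy":0,"dz":0,"wx":0,"wy":0,"wz":0,"grip":1}]'; for i in 1 2 3 4 5; do python3 -m jog '[{"dx":0,"dy":0,"dz":-0.001,"wx":0,"wy":0,"wz":0,"grip":1},{"dx":0,"dy":0,"dz":0,"wx":0,"wy":0,"wz":0,"grip":1}]' | sed -n 2,4p; done
```

```text
time_s: 21.5
ee_pos: [544.6, 253.5, 50.4]
ee_rot: [-180.0, -0.0, -174.4]
force: [-1.4, 0.5, 3.9]
gripper_width: 0.2
ee_pos: [544.6, 253.5, 50.2]
ee_rot: [180.0, -0.0, -174.4]
force: [-0.9, 0.2, 2.9]
ee_pos: [544.6, 253.5, 49.2]
ee_rot: [180.0, -0.0, -174.4]
force: [-1.0, -0.6, 4.9]
ee_pos: [544.6, 253.5, 48.3]
ee_rot: [180.0, -0.0, -174.4]
force: [-0.8, -0.7, 5.9]
ee_pos: [544.7, 253.5, 48.2]
ee_rot: [180.0, 0.0, -174.4]
force: [-3.4, -1.5, 11.3]
ee_pos: [544.7, 253.5, 48.1]
ee_rot: [180.0, 0.0, -174.4]
force: [-5.3, -1.4, 16.1]
```

```bash
python3 -m jog '[{"dx":0,"dy":0,"dz":0.006,"wx":0,"wy":0,"wz":0,"grip":1},{"dx":0,"dy":0,"dz":0.015,"wx":0,"wy":0,"wz":0,"grip":1},{"dx":0.01,"dy":0.005,"dz":0.04,"wx":0,"wy":0,"wz":0,"grip":1},{"dx":0.01,"dy":0.005,"dz":0.04,"wx":0,"wy":0,"wz":0,"grip":1},{"dx":0,"dy":0.005,"dz":0.03,"wx":0,"wy":0,"wz":0,"grip":1},{"dx":0,"dy":0.005,"dz":0.02,"wx":0,"wy":0,"wz":0,"grip":1},{"dx":0,"dy":0,"dz":0,"wx":0,"wy":0,"wz":0,"grip":1},{"dx":0,"dy":0,"dz":0,"wx":0,"wy":0,"wz":0,"grip":1},{"dx":0,"dy":0,"dz":0,"wx":0,"wy":0,"wz":0,"grip":1}]'; python3 - <<'E'
from h import *
im,c=snap('wrist','w9'); s,_=snap('scene','sc9')
a=cv2.resize(im[40:240,180:400,::-1],(440,400),interpolation=cv2.INTER_CUBIC)
b=cv2.resize(s[140:300,120:440,::-1],(360,180),interpolation=cv2.INTER_CUBIC)
o=np.zeros((400,800,3),np.uint8);o[:,:440]=a;o[:180,440:]=b
p=cv2.imread('pics/w7.png'); o[190:400,440:750]=cv2.resize(p[60:210,220:375],(310,210),interpolation=cv2.INTER_CUBIC)
cv2.imwrite('pics/final.png',o)
E
```

```text
time_s: 23.4
ee_pos: [563.9, 272.9, 194.8]
ee_rot: [-179.9, -0.2, -174.4]
force: [0.2, -0.2, -0.9]
gripper_width: 0.3
```

View pics/final.png

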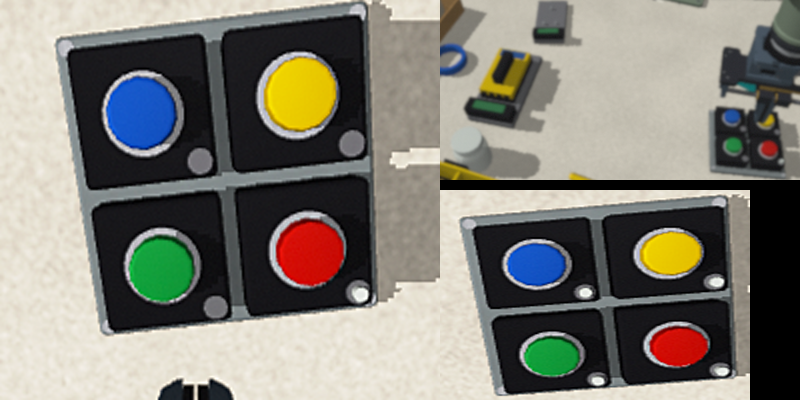

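The picture shows blue, yellow and green pins flush, at (200,162), (351,143) and (215,307). The red pin still stands at (360,293), and all four keys are up. The module sits on the dock in the scene crop at (500,75).

```bash
python3 -c "
from workcell import env
print(env.state()['force'],env.state()['time_s']); print(env.job_done())"
```

```text
[-1.01154915 -0.21684396  0.26043652] 23.5
the job is handed in; nothing more can be done
None
```

The job is handed in at 23.5 s: the yellow module is seated on the large grey dock, and blue, yellow and green were each pressed once, in that order. The red key was not touched.

- **Module:** it met the plate at the predicted height. Measured afterwards from the wrist camera, it lies about 0.5 mm from the seat centre, and its yaw matches the dock's (both 5.6°).
- **Keys:** each press bottomed out at z = 48 mm with 16–18 N, and I rose clear before moving to the next.
- **Last picture:** the blue, yellow and green pins are flush and the red pin still stands. All four keys are up, and the module is on the dock.
- **At hand-in:** the arm was clear of everything, with only about 1 N of reading noise.
- **Disagreements:** my first eyeballed scene and side positions differed by 10–20 mm, so I used the close wrist views for every target. One early move was refused because its rows lacked some keys; the arm did not move. I did not measure the bystanders again at the end, but the arm only passed well above that part of the table.

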